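Tip the spray-gun air caps into the wash tub

TASK

Set the loose brass air cap down in the sprung tipping tray with the other two and let go of it, then push the tray's orange paddle down until the tray rests firmly on the dark steel stop block beneath it, and keep it pressed there with a steady 12 to 16 N (never more than 20 N) until all three caps have slid into the blue tub. The stop block stands in a different place each time, so feel for it. Then ease the tray back up to level without letting it spring back, and leave the cup, the thinner tin and the white lid where they are.

Things in the scene. Friction and masses are not known exactly. Their poses are not given: they have to be found in the camera images.
- stand: Grey fixed stand of the tipping tray, 200 x 165 mm base plate 8 mm thick, two 34 mm wide uprights. Origin: at bench height under the middle of the hinge. Its y axis runs along the tray from the spout (-y) to the closed back end (+y); its x axis is the hinge line; the paddle is on the -x side (the robot's side). Fixed to the bench; its heading varies by up to about 0.25 rad.
- tray (a joint): Tilt in rad: 0 = level (its upper limit, held there by a spring), positive = spout end (-y of the stand) down. Spring torque 0.25 N m plus 0.5 N m per rad: about 3 N at the paddle to start, 6 to 8 N just short of the stop block, met between 0.5 and 0.8 rad, where resistance rises abruptly; push beyond the spring's share rests on the block. Let go of while down, it snaps up; ease it at under 1 rad/s.
- tray_hinge (a point): Middle of the tray's hinge line, on the upper face of the tray floor, 130 mm above the bench; axes turn with the tray: x along the hinge, y towards the closed back end, z out of the tray floor. Polished steel tray 158 mm wide (x) and 250 mm long (y), floor 4 mm thick, side and back walls 22 mm high and 4 mm thick, open at the spout end y = -125 mm. Caps on the tray floor begin to slide at 0.3 to 0.45 rad.
- paddle (a point): Centre of the upper face of the orange push paddle: flat, 56 mm (x) by 80 mm (y), 4 mm thick, level with the tray floor, on the outside of the tray's side wall on the robot's side, 107 mm to -x and 85 mm to -y of tray_hinge; it turns down with the tray. A tool pushed straight down there stays on the paddle through the whole travel (about 40 to 85 mm), sliding a little along it towards the spout.
- stop: Dark steel stop block, 90 x 40 x 67 mm, 2 kg, loose, on the stand's base plate under the spout half of the tray, turned by up to 0.3 rad. Origin: centre of its underside, 8 mm above the bench. Its distance from the hinge differs each time. Not to be handled. If the push relaxes to 6 to 8 N after first touch, only the spring is held and the tray is not firmly on the block: press on.
- tub: Blue fixed tub below the spout, 170 mm (x) by 185 mm (y), walls 4 mm: 30 mm high on the stand's side, 40 mm at the sides, 95 mm at the far end. Origin: centre of its underside, on the bench, axes as the stand's.
- cap1_center (a point): Brass air cap in the tray at the start: round foot 42 mm across and 16 mm high, then tapering to a 30 mm neck, 28 mm high in all, 80 g. The point is its centre, 14 mm above its underside.
- cap2_center (a point): Second brass air cap in the tray, same shape. The point is its centre, 14 mm above its underside.
- cap3_center (a point): The loose brass air cap, same shape, standing upright on the bench beyond the back end of the tray, to the robot's left. The point is its centre, 14 mm above its underside. It goes in the empty half of the tray between hinge and back wall.
- cap3: The same loose air cap; origin at the centre of its underside.
- cap1: Air cap 1; origin at the centre of its underside.
- cap2: Air cap 2; origin at the centre of its underside.
- cup: Clear mixing cup, rim 90 mm across, 110 mm high, a bystander. Origin under its centre.
- thinner: White and blue thinner tin, 100 x 130 mm, 190 mm high with its cap, a bystander. Origin under its centre.
- lid: White plastic lid, 80 mm across and 18 mm high, lying on the bench, a bystander. Origin under its centre.
Not all that is in view belongs to the job. What is shaped like the cap3 but pink is not meant.

How it is judged:
By the outcome, as a careful person would: the job done as asked, in the order asked, and still so for the second after the job is handed in, with the robot touching nothing.
It also fails if it takes over 67 s, if anything falls off the work surface, if the arm or the gripper's body presses on something with over 40 N, if the wrist force passes 120 N, or if a joint passes its speed limit or range.

ROBOT

A 7-joint arm with a two-finger parallel gripper is mounted at the origin on the work surface. World frame = base frame: x ahead of the robot, y to its left, z up, the work surface at z = 0. Lengths are in m, angles in rad, forces in N, time in s.
With the tool pointing down it reaches from about 0.4 to 0.875 m from the base axis. Payload 6.5 kg.
Tool frame: the origin (TCP) lies on the centre line of the jaws, within the pads' length; the fingertips stand 22 mm ahead of it and the grasp point (between the pads) lies 3 mm ahead of it (r.tips_ahead is the distance from the TCP to the fingertips, in m); z points along the fingers, x is the direction in which the jaws open and shut, and the axes are right-handed (so a half turn about z gives the same grasp; the last joint's range is limited). The gripper opens to 85 mm and grips with 20 to 120 N. Pads are 22 mm wide; open, the fingers measure 114 mm over their backs; the gripper's body (76 mm by 85 mm) begins 54 mm behind the grasp point. The pads swing forward as they close: fully open they stand 13 mm farther back than shut.
Start: joints at [1.188, 0.536, -0.004, 1.538, 0.003, 1.067, -0.071], TCP at [0.202, -0.618, 0.253] pointing down, gripper open.
Joint ranges: [-2.7, 2.7], [-0.37, 2.16], [-1.27, 1.26], [0.24, 2.4], [-1.31, 4.45], [0.19, 1.91], [-2.76, 2.76]. Speed limits (rad/s): [2.39, 2.39, 3.14, 3.14, 3.14, 3.14, 3.14].

INTERFACE

Orientations are given as a unit quaternion [x, y, z, w].
In Python, from workcell import monitor, optics, r, models gives the robot as it stands. The module is installed in compiled form; this text tells all that it offers.
- The arm moves only by the tool carry_out, never from a script. Its argument "deltas" is a list of rows, each an object of numbers: "grip": the closure, from -1 (fully open) to 1 (shut); "x", "y", "z": the shift along the tool's x, y, z in cm; "rx", "ry", "rz": the turn, a rotation vector about the tool's x, y, z in rad. In form: [{"grip": .., "x": .., "y": .., "z": .., "rx": .., "ry": .., "rz": ..}, ...]. A call has 1 to 10 rows; each row is the pose to reach, as a shift and turn from the pose commanded when the call began, along the tool's axes at that moment; what a row does not reach only later rows make up. A row lasts 1/12 s, in which the tool goes at most 41.7 mm and 7.16 degrees, less where a joint would pass 70% of its speed; a pose out of reach is approached as far as the arm can. A call with a gripper value outside its range is refused whole. The fingers move at their own pace and stop on an object; "newtons" is the grip in N (left out, the last holds). Time passes only in rows, so rows that repeat a pose let the fingers close. It gives the time, the measured TCP pose, the force and the opening at its end, in the units of the state.
- monitor.state(): the state, without advancing time (a new reading comes with each control period).
- optics.capture(name): name is "scene" or "top" or "wrist"; returns the picture (400x640x3 uint8, red, green, blue); there is no depth.
- optics.get_calibration(name): a dict with "vfov" (degrees; the focal length in pixels is half the picture's height over the tangent of half this angle, whatever the lens; pixels are square), "cx", "cy" (the principal point, pixels), "eye" and "orientation" of the camera in the world; the wrist camera has in their place "hand_eye" (4x4, takes a point from camera to tool coordinates, whose origin is the TCP and whose axes are the tool frame's). Camera axes: x right, y down, z forward; pixel columns grow to the right and rows downward; lengths in m; the calibration is good to about 2 mm. A picture is of the moment at which its call begins: read the wrist's pose just before it. get_calibration takes no time and is no camera call.
- r.close_job(): hands the job in, once; it reports no verdict.
Trained networks look in the newest picture that a camera, given by its name, has taken for a name from the list of things; names that differ only in an ending like _2 or _b are one class to them, and where a whole thing is asked for, a point or a joint stands for the part that bears it (a point fixed in the world has none). Each returns a list of dicts, best first, with "conf" (0 to 1); they miss things now and then, are a little off and sometimes report something else, mostly with a low value. They report only what shows in the picture. A call takes as long as a camera call. They do not tell look-alikes from the thing itself.
- models.search_frame(camera, thing): "xyz" ([x, y, z] in m, in world coordinates, good to about 4 mm: the middle of the surface that is visible of it).
- models.cut_out(camera, thing): "pixels" (400x640 bool, what is visible of it).
The state is a dict: "t": time; "q": joint angles; "joint_velocities": joint speeds; "joint_efforts": joint torques, N m; "eef_pos": TCP position; "eef_rot": TCP orientation; "wrist_force": force on the tool from outside, world axes, zero at the start; "moment": the same for the moment, N m; "grip_width": opening from 0.0 (shut) to 1.0 (fully open).
Only numpy, scipy, OpenCV 4.12 (cv2) and the standard library are available. Lean on these libraries where they do the work, as an engineer would, in place of code of your own. Each camera call takes 0.05 s, during which the arm holds its last target. There are 200 camera calls.

## Working session

There is one attempt and no reset: what is moved stays moved. The work goes in short steps, Python scripts to look and compute and a tool call to move; the robot and the scene stay as the last step left them, time stands still between calls to the robot, and variables do not carry over. Pictures are saved under pics/ and viewed, on a budget of 10 in all, crops included, one or two more only if the job needs it, and the job is handed in when it is done.

Besides the shell and the picture viewer there is one more tool, called after "Request:" by a JSON object that holds its "fn" and its "kwargs". carry_out: Moves the arm, as the interface text tells. Its arguments: {"type":"object","properties":{"deltas":{"type":"array","items":{"type":"object","properties":{"grip":{"type":"number"},"x":{"type":"number"},"y":{"type":"number"},"z":{"type":"number"},"rx":{"type":"number"},"ry":{"type":"number"},"rz":{"type":"number"}}}},"newtons":{"type":"number"}},"required":["deltas"]}

```bash
mkdir -p pics; cat > h.py <<'E'
from workcell import monitor, optics, r, models
import numpy as np, cv2
from scipy.spatial.transform import Rotation as R
def calib(n):
    c=optics.get_calibration(n); f=200/np.tan(np.radians(c["vfov"])/2); return c,f
def pose(n):
    c,f=calib(n)
    if "eye" in c: 
        o=np.array(c["orientation"]); Rm=R.from_quat(o).as_matrix() if o.size==4 else o.reshape(3,3)
        return np.array(c["eye"]),Rm,f,c
    s=monitor.state(); T=np.eye(4);T[:3,:3]=R.from_quat(s["eef_rot"]).as_matrix();T[:3,3]=s["eef_pos"]
    T=T@np.array(c["hand_eye"]); return T[:3,3],T[:3,:3],f,c
def ray(n,u,v,z,P=None):
    e,Rm,f,c=P or pose(n); d=Rm@np.array([(u-c["cx"])/f,(v-c["cy"])/f,1]); return e+d*(z-e[2])/d[2]
def proj(n,p,P=None):
    e,Rm,f,c=P or pose(n); q=Rm.T@(np.array(p)-e); return q[0]/q[2]*f+c["cx"],q[1]/q[2]*f+c["cy"]
def save(n,im): cv2.imwrite("pics/"+n,cv2.cvtColor(im,cv2.COLOR_RGB2BGR))
E
python3 - <<'E'
from h import *
ims=[optics.capture(n) for n in ("top","scene")]
save("a.png",cv2.resize(np.vstack(ims),(480,600),interpolation=cv2.INTER_AREA) if 0 else ims[0]); save("b.png",ims[1])
for n in ("top","scene"):
    print(n,optics.get_calibration(n))
    for t in ("stand","tray","paddle","stop","tub","cap1","cap3","cup","thinner","lid"):
        for d in models.search_frame(n,t)[:4]: print(t,np.round(d["xyz"],3),round(d["conf"],2),np.round(proj(n,d["xyz"])))
print(optics.get_calibration("wrist")); s=monitor.state(); print(s)
E
```

```text
top {'vfov': 45.4101045824214, 'cx': 319.22592482254714, 'cy': 198.58174315411097, 'eye': array([ 0.33782614, -0.0295752 ,  1.66869013]), 'orientation': array([ 0.70905201, -0.70111   ,  0.05299694, -0.05367806])}
stand [ 0.571 -0.09   0.134] 0.88 [339. 199.]
tray [ 0.564 -0.031  0.132] 0.73 [321. 201.]
paddle [ 0.558 -0.024  0.132] 0.68 [318. 203.]
paddle [0.473 0.323 0.02 ] 0.34 [218. 231.]
tub [ 0.594 -0.235  0.004] 0.88 [378. 198.]
cap1 [ 0.599 -0.052  0.145] 0.57 [327. 190.]
cap1 [0.496 0.402 0.022] 0.49 [195. 224.]
cap3 [ 0.599 -0.052  0.145] 0.57 [327. 190.]
cap3 [0.496 0.402 0.022] 0.49 [195. 224.]
cup [0.729 0.249 0.05 ] 0.62 [240. 156.]
thinner [ 0.509 -0.426  0.166] 0.61 [445. 218.]
thinner [ 0.544 -0.064  0.157] 0.57 [331. 206.]
lid [ 0.404 -0.253  0.017] 0.61 [385. 252.]
lid [ 0.599 -0.056  0.152] 0.5 [328. 189.]
scene {'vfov': 46.26577489698174, 'cx': 321.63331698153496, 'cy': 198.81685982358857, 'eye': array([1.05284076, 0.37229689, 1.17707343]), 'orientation': array([ 0.42498362,  0.86736969, -0.2349315 , -0.10893084])}
stand [ 0.598 -0.073  0.13 ] 0.67 [299. 190.]
tr
[... 1158 characters left out ...]
962,  0.53641435, -0.0043823 ,  1.53787997,  0.00255825,
        1.06731889, -0.07120061]), 'joint_velocities': array([ 8.55880889e-05,  6.09297610e-04,  9.75301566e-04, -2.82809804e-04,
        6.18629271e-05,  1.45961020e-04, -1.59554711e-03]), 'joint_efforts': array([-2.74932481e-04, -5.83348918e+01,  1.04722057e+00, -2.59447610e+01,
        1.22968404e-02,  1.72257551e-03,  3.81258332e-06]), 'eef_pos': array([ 0.20249719, -0.6176478 ,  0.25328856]), 'eef_rot': array([ 8.09794499e-01, -5.86713618e-01, -6.66359734e-06, -3.44421807e-06]), 'wrist_force': array([ 0.24505259,  0.12755407, -0.19691117]), 'moment': array([ 0.01879402,  0.00891158, -0.02526933]), 'grip_width': 1.0013458083000173}
```

View pics/a.png

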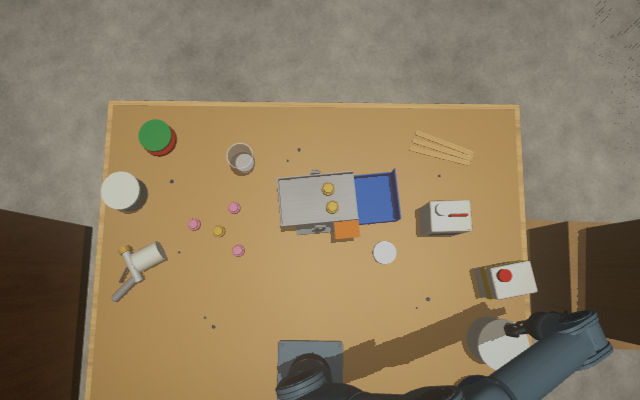

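View pics/b.png

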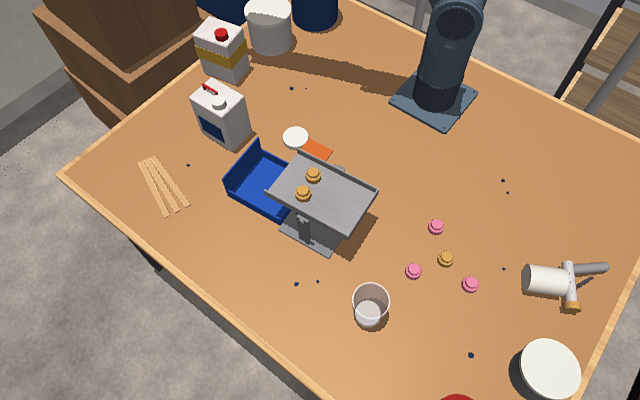

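The top view shows two brass caps in the tray at (328,188) and (332,207). The orange paddle is at (346,229) and the lid at (385,252).
Candidates for cap3 in the top view are the pink ones at (234,208), (194,224) and (238,250), and a brass one at (219,231). The brass one fits the description. I'll confirm it in an enlarged crop.

```bash
python3 - <<'E'
from h import *
P=pose("top"); im=optics.capture("top"); hsv=cv2.cvtColor(im,cv2.COLOR_RGB2HSV)
Ps=pose("scene"); ims=optics.capture("scene")
a=cv2.resize(im[190:270,170:270],(500,400),interpolation=cv2.INTER_CUBIC)
b=cv2.resize(ims[210:310,395:495],(300,300),interpolation=cv2.INTER_CUBIC)
c=np.zeros((400,800,3),np.uint8); c[:,:500]=a; c[:300,500:]=b; save("c.png",c)
for n in ("tray","stand","tub"):
  for d in models.cut_out("top",n)[:2]:
    m=d["pixels"].astype(np.uint8); ys,xs=np.nonzero(m); rc=cv2.minAreaRect(np.c_[xs,ys].astype(np.float32)); print(n,round(d["conf"],2),m.sum(),rc)
def blob(n,im,lo,hi,box,z,P):
  h=cv2.cvtColor(im,cv2.COLOR_RGB2HSV); m=cv2.inRange(h,lo,hi); k=np.zeros_like(m); x0,y0,x1,y1=box; k[y0:y1,x0:x1]=m[y0:y1,x0:x1]
  ys,xs=np.nonzero(k); u,v=xs.mean(),ys.mean(); rc=cv2.minAreaRect(np.c_[xs,ys].astype(np.float32))
  print(n,len(xs),round(u,1),round(v,1),ray(n,u,v,z,P).round(4) if n in("top","scene") else "",rc); return rc
rc=blob("top",im,(5,180,150),(14,255,255),(325,215,365,245),.13,P)
print([ray("top",*q,.13,P)[:2].round(4) for q in cv2.boxPoints(rc)])
print("hsv paddle",hsv[229,346],"cap",hsv[231,219],"table",hsv[231,260], "tray",hsv[200,300],hsv[188,328])
blob("top",im,(19,120,80),(32,255,255),(208,222,228,242),.016,P)
blob("scene",ims,(19,120,80),(32,255,255),(435,247,458,270),.014,Ps)
for u,v in((328,188),(332,207)): print(ray("top",u,v,.15,P))
blob("top",im,(100,150,50),(130,255,255),(345,160,410,235),.03,P)
E
```

```text
tray 0.74 4063 ((317.9491882324219, 206.95790100097656), (66.92529296875, 79.1218032836914), 84.64418029785156)
stand 0.65 6351 ((338.9338684082031, 203.659423828125), (122.48994445800781, 66.72529602050781), 0.7345210313796997)
stand 0.26 3913 ((318.05413818359375, 206.83218383789062), (66.54988861083984, 77.6183853149414), 84.68545532226562)
tub 0.66 2175 ((376.9753112792969, 196.76116943359375), (51.929771423339844, 44.04083251953125), 84.0938491821289)
top 0 nan nan [nan nan nan] ((0.0, 0.0), (0.0, 0.0), 0.0)
[array([1.2576, 1.0907]), array([1.2576, 1.0907]), array([1.2576, 1.0907]), array([1.2576, 1.0907])]
hsv paddle [ 14 175 195] cap [ 22 150 195] table [ 18 112 184] tray [ 23  14 165] [ 23 140 195]
top 131 217.8 230.3 [0.4743 0.3235 0.016 ] ((215.88233947753906, 229.02940368652344), (17.32135581970215, 12.176399230957031), 30.963754653930664)
scene 5 444.0 257.4 [0.4739 0.3189 0.014 ] ((445.2182312011719, 259.05584716796875), (7.124704837799072, 14.106916427612305), 85.91438293457031)
[ 0.60373383 -0.05470051  0.15      ]
[ 0.54207268 -0.06804639  0.15      ]
top 0 nan nan [nan nan nan] ((0.0, 0.0), (0.0, 0.0), 0.0)<stdin>:12: RuntimeWarning: Mean of empty slice.
  ret = ret.dtype.type(ret / rcount)
```

View pics/c.png

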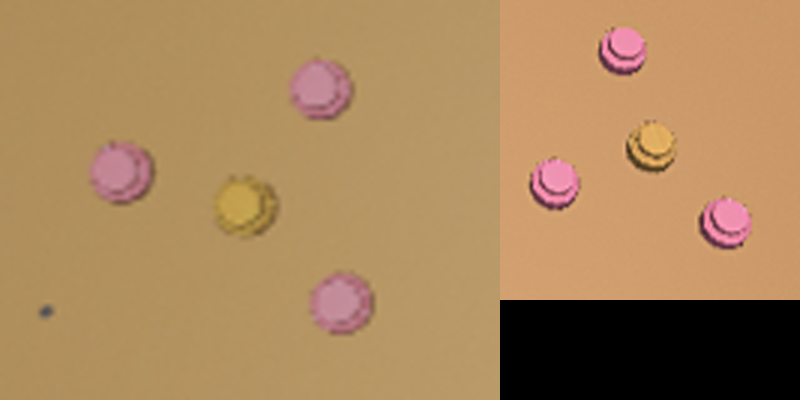

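The crop shows one brass cap, at top pixel (219.2,231.4) and scene pixel (445.7,258.7), with three pink look-alikes about 93 mm away. The brass one is cap3, as it is the only one of that colour on the bench left of the tray's back end. I'll go over the tray first for a wrist look.

Request:
{"fn": "carry_out", "kwargs": {"deltas": [{"z": -4}, {"z": -8}, {"z": -12}, {"x": -3, "y": -3, "z": -14}, {"x": -45, "y": -54, "z": -20}, {"x": -45, "y": -54, "z": -20}, {"x": -45, "y": -54, "z": -20}, {"x": -45, "y": -54, "z": -20}, {"x": -45, "y": -54, "z": -20}, {"x": -45, "y": -54, "z": -20}]}}

```text
invalid input at $.deltas[0]: expected keys grip, x, y, z, rx, ry, rz
```

```bash
python3 - <<'E'
from h import *
s=monitor.state(); print(s["t"],s["eef_pos"],s["eef_rot"],s["q"].round(2))
P=pose("top")
for z in (.007,.014,.028): print(z,ray("top",219.2,231.4,z,P).round(4))
print(ray("scene",445.7,258.7,.014).round(4))
E
```

```text
1.35 [ 0.2024832  -0.61765593  0.25330784] [ 8.09787800e-01 -5.86722863e-01  1.68185782e-05  1.93447392e-05] [ 1.19  0.54 -0.    1.54  0.    1.07 -0.07]
0.007 [0.4712 0.3202 0.007 ]
0.014 [0.4707 0.3188 0.014 ]
0.028 [0.4695 0.3158 0.028 ]
[0.4744 0.3244 0.014 ]
```

Request:
{"fn": "carry_out", "kwargs": {"deltas": [{"grip": -1, "x": 0, "y": 0, "z": -4, "rx": 0, "ry": 0, "rz": 0}, {"grip": -1, "x": 0, "y": 0, "z": -8, "rx": 0, "ry": 0, "rz": 0}, {"grip": -1, "x": 0, "y": 0, "z": -12, "rx": 0, "ry": 0, "rz": 0}, {"grip": -1, "x": -45, "y": -54, "z": -20, "rx": 0, "ry": 0, "rz": 0}, {"grip": -1, "x": -45, "y": -54, "z": -20, "rx": 0, "ry": 0, "rz": 0}, {"grip": -1, "x": -45, "y": -54, "z": -20, "rx": 0, "ry": 0, "rz": 0}, {"grip": -1, "x": -45, "y": -54, "z": -20, "rx": 0, "ry": 0, "rz": 0}, {"grip": -1, "x": -45, "y": -54, "z": -20, "rx": 0, "ry": 0, "rz": 0}, {"grip": -1, "x": -45, "y": -54, "z": -20, "rx": 0, "ry": 0, "rz": 0}, {"grip": -1, "x": -45, "y": -54, "z": -20, "rx": 0, "ry": 0, "rz": 0}]}}

```text
t: 2.18
eef_pos: [0.3569, -0.3702, 0.4068]
eef_rot: [0.81, -0.587, 0.0, 0.0]
wrist_force: [1.7, -0.9, 0.2]
grip_width: 0.999
```

Request:
{"fn": "carry_out", "kwargs": {"deltas": [{"grip": -1, "x": -25, "y": -31, "z": -4, "rx": 0, "ry": 0, "rz": 0}, {"grip": -1, "x": -25, "y": -31, "z": -4, "rx": 0, "ry": 0, "rz": 0}, {"grip": -1, "x": -25, "y": -31, "z": -4, "rx": 0, "ry": 0, "rz": 0}, {"grip": -1, "x": -25, "y": -31, "z": -4, "rx": 0, "ry": 0, "rz": 0}, {"grip": -1, "x": -25, "y": -31, "z": -4, "rx": 0, "ry": 0, "rz": 0}, {"grip": -1, "x": -25, "y": -31, "z": -4, "rx": 0, "ry": 0, "rz": 0}, {"grip": -1, "x": -25, "y": -31, "z": -4, "rx": 0, "ry": 0, "rz": 0}, {"grip": -1, "x": -25, "y": -31, "z": -4, "rx": 0, "ry": 0, "rz": 0}, {"grip": -1, "x": -25, "y": -31, "z": -4, "rx": 0, "ry": 0, "rz": 0}, {"grip": -1, "x": -25, "y": -31, "z": -4, "rx": 0, "ry": 0, "rz": 0}]}}

```text
t: 3.02
eef_pos: [0.5744, -0.0329, 0.4467]
eef_rot: [0.811, -0.585, -0.0, -0.001]
wrist_force: [-0.0, 0.2, 1.0]
grip_width: 1.0
```

```bash
python3 - <<'E'
from h import *
P=pose("wrist"); im=optics.capture("wrist"); save("d.png",im); s=monitor.state(); print(s["t"],s["eef_pos"].round(4),s["eef_rot"].round(4),s["q"].round(2))
import pickle; pickle.dump(P,open("P_d.pkl","wb"))
hs=cv2.cvtColor(im,cv2.COLOR_RGB2HSV)
m=cv2.inRange(hs,(8,160,120),(16,255,255)); n,l,st,ce=cv2.connectedComponentsWithStats(m)
for i in range(1,n):
  if st[i,4]>300:
    ys,xs=np.nonzero(l==i); rc=cv2.minAreaRect(np.c_[xs,ys].astype(np.float32)); print(st[i],ce[i],rc,[ray("wrist",*q,.13,P)[:2].round(4).tolist() for q in cv2.boxPoints(rc)],ray("wrist",*ce[i],.13,P).round(4))
E
```

```text
3.0667 [ 0.5757 -0.0288  0.4467] [ 8.126e-01 -5.828e-01 -6.000e-04 -2.700e-03] [ 0.29  0.3  -0.42  1.45  0.12  1.42 -1.37]
[ 329  224   59   38 1535] [357.63583062 242.7752443 ] ((358.01922607421875, 242.90383911132812), (54.128047943115234, 29.22130012512207), 11.309932708740234) [[0.4431, -0.0777], [0.4905, -0.0709], [0.4997, -0.1524], [0.4521, -0.1617]] [ 0.4717 -0.1148  0.13  ]
```

View pics/d.png

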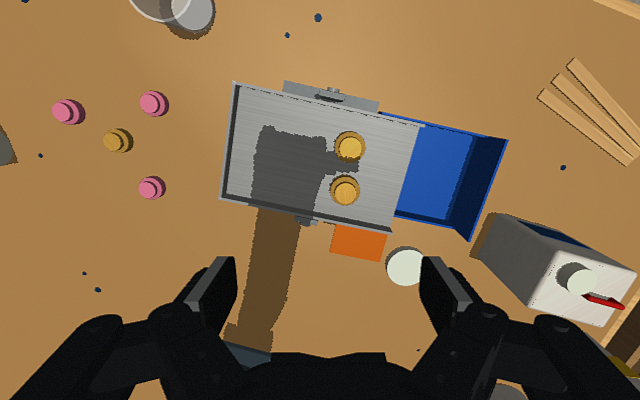

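The wrist view shows the tray's rim corners at about (235,82), (422,125), (392,231) and (221,198). The caps are at (350,147) and (345,190), the paddle at (358,243), and cap3 at (118,140) among the pink ones. I'll fit the stand pose by projection.

```bash
python3 - <<'E'
from h import *
import pickle; from scipy.optimize import least_squares
P=pickle.load(open("P_d.pkl","rb"))
L=[(.079,.125,.022),(.079,-.125,.022),(-.079,-.125,.022),(-.079,.125,.022),(-.107,-.085,0)]
U=[(235,82),(423,124),(391,231),(221,198),(358,243)]
def W(p,l): c,s=np.cos(p[2]),np.sin(p[2]); return [p[0]+c*l[0]-s*l[1],p[1]+s*l[0]+c*l[1],.13+l[2]]
f=lambda p: np.concatenate([np.array(proj("wrist",W(p,l),P))-u for l,u in zip(L,U)])
for s in(1,): 
  g=least_squares(f,[.5687,-.0185,.11]); print(g.x.round(4),g.fun.round(1))
p=g.x
for n,l in dict(paddle=(-.107,-.085,0),place=(0,.062,0),placeR=(-.03,.062,0),tub=(0,-.21,-.1)).items(): print(n,np.round(W(p,l),4), proj("top",W(p,l)))
for u in((350,147),(345,190)): print("cap",ray("wrist",*u,.15,P).round(4))
print("cap3",ray("wrist",118,140,.014,P).round(4), [d["xyz"].round(4) if hasattr(d["xyz"],"round") else d["xyz"] for d in models.search_frame("wrist","cap3")])
s=monitor.state();Rm=R.from_quat(s["eef_rot"]).as_matrix();print(s["eef_pos"],Rm.round(4))
E
```

```text
[ 0.5729 -0.0197  0.1092] [-2.3 -1.6  2.4  0.1  1.4  3.8 -2.5  1.4  1.2 -2.4]
paddle [ 0.4758 -0.1158  0.13  ] (np.float64(346.5026903148763), np.float64(228.35439047749264))
place [0.5661 0.042  0.13  ] (np.float64(298.09398907519324), np.float64(200.10730793829885))
placeR [0.5363 0.0387 0.13  ] (np.float64(298.93649842493005), np.float64(209.20735408544732))
tub [ 0.5958 -0.2284  0.03  ] (np.float64(377.4259388309615), np.float64(196.7709680011503))
cap [ 0.6063 -0.053   0.15  ]
cap [ 0.5486 -0.0663  0.15  ]
cap3 [0.4765 0.3217 0.014 ] [[0.5042, 0.4023, 0.0255], [0.5474, -0.0659, 0.1545], [0.5559, 0.2632, 0.0214], [0.4061, 0.2487, 0.0175], [0.604, -0.0514, 0.1564], [0.4784, 0.3179, 0.0244]]
[ 0.57444339 -0.0320091   0.44636066] [[ 0.3194 -0.9476  0.001 ]
 [-0.9476 -0.3194  0.0032]
 [-0.0027 -0.002  -1.    ]]
```

Request:
{"fn": "carry_out", "kwargs": {"deltas": [{"grip": -1, "x": -36.7, "y": -1.4, "z": 29.6, "rx": 0, "ry": 0, "rz": 0}, {"grip": -1, "x": -36.7, "y": -1.4, "z": 29.6, "rx": 0, "ry": 0, "rz": 0}, {"grip": -1, "x": -36.7, "y": -1.4, "z": 29.6, "rx": 0, "ry": 0, "rz": 0}, {"grip": -1, "x": -36.7, "y": -1.4, "z": 29.6, "rx": 0, "ry": 0, "rz": 0}, {"grip": -1, "x": -36.7, "y": -1.4, "z": 29.6, "rx": 0, "ry": 0, "rz": 0}, {"grip": -1, "x": -36.7, "y": -1.4, "z": 29.6, "rx": 0, "ry": 0, "rz": 0}, {"grip": -1, "x": -36.7, "y": -1.4, "z": 29.6, "rx": 0, "ry": 0, "rz": 0}, {"grip": -1, "x": -36.7, "y": -1.4, "z": 29.6, "rx": 0, "ry": 0, "rz": 0}, {"grip": -1, "x": -36.7, "y": -1.4, "z": 29.6, "rx": 0, "ry": 0, "rz": 0}, {"grip": -1, "x": -36.7, "y": -1.4, "z": 29.6, "rx": 0, "ry": 0, "rz": 0}]}}

```text
t: 3.95
eef_pos: [0.4835, 0.2741, 0.1838]
eef_rot: [0.809, -0.587, 0.0, 0.0]
wrist_force: [-0.0, -0.4, -0.4]
grip_width: 1.0
```

```bash
python3 - <<'E'
from h import *
s=monitor.state();Rm=R.from_quat(s["eef_rot"]).as_matrix();print(s["t"],s["eef_pos"],Rm.round(3)[:2,:2],s["q"].round(2)); print("to go cm",(Rm.T@(np.array([.474,.321,.15])-s["eef_pos"])*100).round(2))
E
```

```text
3.95 [0.4835492  0.27410134 0.18375292] [[ 0.31  -0.951]
 [-0.951 -0.31 ]] [-0.23  0.51 -0.49  1.83  0.31  0.87 -2.11]
to go cm [-4.76 -0.54  3.37]
```

Request:
{"fn": "carry_out", "kwargs": {"deltas": [{"grip": -1, "x": -4.4, "y": -0.4, "z": 3.2, "rx": 0, "ry": 0, "rz": 0}, {"grip": -1, "x": -4.4, "y": -0.4, "z": 3.2, "rx": 0, "ry": 0, "rz": 0}, {"grip": -1, "x": -4.4, "y": -0.4, "z": 3.2, "rx": 0, "ry": 0, "rz": 0}, {"grip": -1, "x": -4.4, "y": -0.4, "z": 3.2, "rx": 0, "ry": 0, "rz": 0}]}}

```text
t: 4.28
eef_pos: [0.474, 0.3163, 0.1527]
eef_rot: [0.81, -0.587, 0.0, 0.001]
wrist_force: [1.4, -0.3, -0.1]
grip_width: 0.999
```

```bash
python3 - <<'E'
from h import *
P=pose("wrist"); im=optics.capture("wrist"); save("e.png",im)
hs=cv2.cvtColor(im,cv2.COLOR_RGB2HSV); m=cv2.inRange(hs,(18,135,60),(32,255,255)); n,l,st,ce=cv2.connectedComponentsWithStats(m)
for i in range(1,n):
  if st[i,4]>150: print(st[i],ce[i].round(1),ray("wrist",*ce[i],.02,P).round(4))
s=monitor.state();Rm=R.from_quat(s["eef_rot"]).as_matrix();print(s["t"],s["eef_pos"].round(4),Rm.round(3)[:2,:2])
for d in models.cut_out("wrist","cap3")[:4]:
  ys,xs=np.nonzero(d["pixels"]); print(round(d["conf"],2),xs.mean().round(1),ys.mean().round(1),len(xs),xs.min(),xs.max(),ys.min(),ys.max(),im[ys,xs].mean(0).round(),ray("wrist",xs.mean(),ys.mean(),.016,P).round(4))
E
```

```text
[ 296  167   49   51 1924] [319.8 192.1] [0.4778 0.3241 0.02  ]
4.3333 [0.475  0.3154 0.1533] [[ 0.31  -0.951]
 [-0.951 -0.31 ]]
0.95 319.7 192.1 1885 296 343 168 216 [95. 72. 31.] [0.4768 0.3239 0.016 ]
0.81 368.3 278.3 1684 347 390 255 302 [106.  56.  69.] [0.4117 0.2555 0.016 ]
0.68 408.9 117.5 2258 382 436 92 144 [182. 108. 130.] [0.5575 0.2752 0.016 ]
0.56 227.9 134.9 2322 201 256 109 161 [180. 101. 121.] [0.4992 0.409  0.016 ]
```

View pics/e.png

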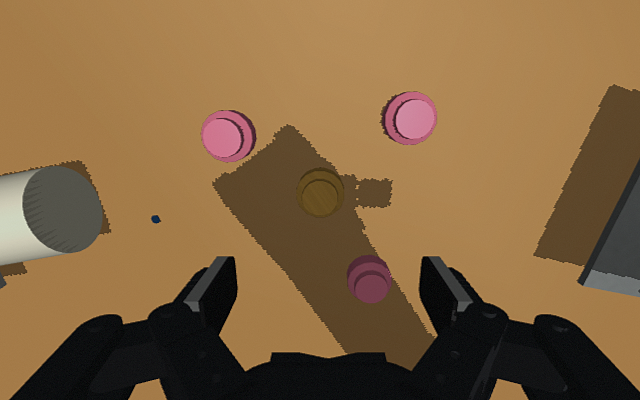

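The picture shows the brass cap3 at (320,192), centred between the jaws apart from a few mm. The pink ones at (228,135), (410,118) and (369,278) are clear of the fingers' path. I'll descend.

Request:
{"fn": "carry_out", "kwargs": {"deltas": [{"grip": -1, "x": -0.6, "y": -0.2, "z": 4, "rx": 0, "ry": 0, "rz": 0}, {"grip": -1, "x": -0.6, "y": -0.2, "z": 8, "rx": 0, "ry": 0, "rz": 0}, {"grip": -1, "x": -0.6, "y": -0.2, "z": 9.5, "rx": 0, "ry": 0, "rz": 0}, {"grip": -1, "x": -0.6, "y": -0.2, "z": 9.5, "rx": 0, "ry": 0, "rz": 0}, {"grip": -1, "x": -0.6, "y": -0.2, "z": 9.5, "rx": 0, "ry": 0, "rz": 0}]}}

```text
t: 4.8
eef_pos: [0.4749, 0.322, 0.0584]
eef_rot: [0.809, -0.588, 0.0, 0.0]
wrist_force: [1.4, -0.2, 0.5]
grip_width: 0.998
```

```bash
python3 - <<'E'
from h import *
P=pose("wrist"); im=optics.capture("wrist")
s=monitor.state();Rm=R.from_quat(s["eef_rot"]).as_matrix();print(s["t"],s["eef_pos"].round(4),Rm.round(3)[:2,:2])
for d in models.cut_out("wrist","cap3")[:4]:
  ys,xs=np.nonzero(d["pixels"]); p=ray("wrist",(xs.min()+xs.max())/2,(ys.min()+ys.max())/2,.014,P);print(round(d["conf"],2),len(xs),xs.min(),xs.max(),ys.min(),ys.max(),im[ys,xs].mean(0).round(),p.round(4),(Rm.T@(p-s["eef_pos"])).round(4))
E
```

```text
4.85 [0.4755 0.323  0.0595] [[ 0.31  -0.951]
 [-0.951 -0.31 ]]
0.96 2054 362 425 322 370 [101.  54.  66.] [0.4193 0.259  0.014 ] [0.0435 0.0734 0.0453]
0.91 5622 140 229 118 196 [187. 102. 124.] [0.4985 0.4092 0.014 ] [-0.0749 -0.0485  0.0456]
0.86 4347 289 361 202 277 [100.  76.  33.] [0.4764 0.3238 0.014 ] [-0.0005 -0.001   0.0455]
0.8 5882 419 508 88 171 [185. 105. 127.] [0.5574 0.2747 0.014 ] [ 0.0713 -0.0628  0.0456]
```

Well centred. I'll go down to TCP z ≈ 0.025 and grip.

Request:
{"fn": "carry_out", "kwargs": {"deltas": [{"grip": -1, "x": 0, "y": -0.1, "z": 2, "rx": 0, "ry": 0, "rz": 0}, {"grip": -1, "x": 0, "y": -0.1, "z": 3.4, "rx": 0, "ry": 0, "rz": 0}, {"grip": -1, "x": 0, "y": -0.1, "z": 3.4, "rx": 0, "ry": 0, "rz": 0}, {"grip": 1, "x": 0, "y": -0.1, "z": 3.4, "rx": 0, "ry": 0, "rz": 0}, {"grip": 1, "x": 0, "y": -0.1, "z": 3.4, "rx": 0, "ry": 0, "rz": 0}, {"grip": 1, "x": 0, "y": -0.1, "z": 3.4, "rx": 0, "ry": 0, "rz": 0}, {"grip": 1, "x": 0, "y": -0.1, "z": 3.4, "rx": 0, "ry": 0, "rz": 0}, {"grip": 1, "x": 0, "y": -0.1, "z": 3.4, "rx": 0, "ry": 0, "rz": 0}, {"grip": 1, "x": 0, "y": -0.1, "z": 3.4, "rx": 0, "ry": 0, "rz": 0}], "newtons": 35}}

```text
t: 5.65
eef_pos: [0.4753, 0.3242, 0.0248]
eef_rot: [0.81, -0.587, 0.0, -0.001]
wrist_force: [-1.3, -0.8, 6.4]
grip_width: 0.474
```

Request:
{"fn": "carry_out", "kwargs": {"deltas": [{"grip": 1, "x": 0, "y": 0, "z": -2, "rx": 0, "ry": 0, "rz": 0}, {"grip": 1, "x": 0, "y": 0, "z": -5, "rx": 0, "ry": 0, "rz": 0}, {"grip": 1, "x": 0, "y": 0, "z": -9, "rx": 0, "ry": 0, "rz": 0}, {"grip": 1, "x": 0, "y": 0, "z": -13, "rx": 0, "ry": 0, "rz": 0}, {"grip": 1, "x": 0, "y": 0, "z": -17, "rx": 0, "ry": 0, "rz": 0}, {"grip": 1, "x": 3, "y": 0, "z": -20, "rx": 0, "ry": 0, "rz": 0}, {"grip": 1, "x": 7, "y": 0.1, "z": -20, "rx": 0, "ry": 0, "rz": 0}, {"grip": 1, "x": 11, "y": 0.1, "z": -20, "rx": 0, "ry": 0, "rz": 0}, {"grip": 1, "x": 15, "y": 0.2, "z": -20, "rx": 0, "ry": 0, "rz": 0}, {"grip": 1, "x": 19, "y": 0.3, "z": -20, "rx": 0, "ry": 0, "rz": 0}]}}

```text
t: 6.48
eef_pos: [0.5312, 0.1403, 0.2243]
eef_rot: [0.81, -0.587, 0.0, -0.0]
wrist_force: [0.8, 0.3, -1.3]
grip_width: 0.472
```

Request:
{"fn": "carry_out", "kwargs": {"deltas": [{"grip": 1, "x": 4, "y": 0, "z": 0, "rx": 0, "ry": 0, "rz": 0}, {"grip": 1, "x": 7.5, "y": 0.1, "z": 0, "rx": 0, "ry": 0, "rz": 0}, {"grip": 1, "x": 10, "y": 0.1, "z": 0, "rx": 0, "ry": 0, "rz": 0}, {"grip": 1, "x": 11.5, "y": 0.1, "z": 0, "rx": 0, "ry": 0, "rz": 0}, {"grip": 1, "x": 12, "y": 0.1, "z": 0, "rx": 0, "ry": 0, "rz": 0}, {"grip": 1, "x": 12, "y": 0.1, "z": 0, "rx": 0, "ry": 0, "rz": 0}, {"grip": 1, "x": 12, "y": 0.1, "z": 0, "rx": 0, "ry": 0, "rz": 0}]}}

```text
t: 7.07
eef_pos: [0.5671, 0.0293, 0.2238]
eef_rot: [0.81, -0.586, -0.0, -0.0]
wrist_force: [-1.3, 1.6, -1.0]
grip_width: 0.472
```

```bash
python3 - <<'E'
from h import *
s=monitor.state();Rm=R.from_quat(s["eef_rot"]).as_matrix();print(s["t"],s["eef_pos"].round(4),Rm.round(3),s["wrist_force"].round(2),s["grip_width"]); print("to go cm",(Rm.T@(np.array([.568,.028,.157])-s["eef_pos"])*100).round(2))
P=pose("wrist"); im=optics.capture("wrist"); save("f.png",im)
E
```

```text
7.0667 [0.5671 0.0293 0.2238] [[ 0.313 -0.95  -0.   ]
 [-0.95  -0.313  0.001]
 [-0.001  0.    -1.   ]] [-1.27  1.55 -1.03] 0.47237008070866443
to go cm [ 0.16 -0.05  6.68]
```

View pics/f.png

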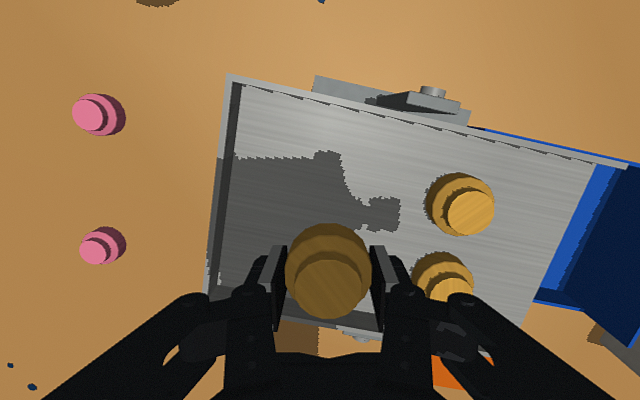

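cap3 is held between the pads at (328,270), over the empty half. The tray caps at (460,203) and (443,278) are clear of the fingers. I'll lower it gently.

Request:
{"fn": "carry_out", "kwargs": {"deltas": [{"grip": 1, "x": 0, "y": 0, "z": 2.5, "rx": 0, "ry": 0, "rz": 0}, {"grip": 1, "x": 0, "y": 0, "z": 5, "rx": 0, "ry": 0, "rz": 0}, {"grip": 1, "x": 0, "y": 0, "z": 6, "rx": 0, "ry": 0, "rz": 0}, {"grip": 1, "x": 0, "y": 0, "z": 6.4, "rx": 0, "ry": 0, "rz": 0}, {"grip": 1, "x": 0, "y": 0, "z": 6.6, "rx": 0, "ry": 0, "rz": 0}, {"grip": 1, "x": 0, "y": 0, "z": 6.6, "rx": 0, "ry": 0, "rz": 0}]}}

```text
t: 7.62
eef_pos: [0.5678, 0.0287, 0.1584]
eef_rot: [0.81, -0.586, 0.0, -0.0]
wrist_force: [-0.5, 0.2, -0.0]
grip_width: 0.469
```

Request:
{"fn": "carry_out", "kwargs": {"deltas": [{"grip": 1, "x": 0, "y": 0, "z": 0.2, "rx": 0, "ry": 0, "rz": 0}, {"grip": 1, "x": 0, "y": 0, "z": 0.3, "rx": 0, "ry": 0, "rz": 0}, {"grip": 1, "x": 0, "y": 0, "z": 0.3, "rx": 0, "ry": 0, "rz": 0}]}}

```text
t: 7.87
eef_pos: [0.5679, 0.0279, 0.1553]
eef_rot: [0.81, -0.587, 0.0, -0.0]
wrist_force: [-0.2, 0.6, -1.0]
grip_width: 0.473
```

Request:
{"fn": "carry_out", "kwargs": {"deltas": [{"grip": 1, "x": 0, "y": 0, "z": 0.1, "rx": 0, "ry": 0, "rz": 0}, {"grip": 1, "x": 0, "y": 0, "z": 0.1, "rx": 0, "ry": 0, "rz": 0}, {"grip": -0.3, "x": 0, "y": 0, "z": 0.1, "rx": 0, "ry": 0, "rz": 0}, {"grip": -0.3, "x": 0, "y": 0, "z": 0.1, "rx": 0, "ry": 0, "rz": 0}, {"grip": -0.3, "x": 0, "y": 0, "z": 0.1, "rx": 0, "ry": 0, "rz": 0}]}}

```text
t: 8.28
eef_pos: [0.5676, 0.0279, 0.1539]
eef_rot: [0.81, -0.587, 0.0, -0.0]
wrist_force: [-0.9, -0.1, 0.1]
grip_width: 0.651
```

Request:
{"fn": "carry_out", "kwargs": {"deltas": [{"grip": -0.3, "x": 0, "y": 0, "z": -2, "rx": 0, "ry": 0, "rz": 0}, {"grip": -0.3, "x": 0, "y": 0, "z": -6, "rx": 0, "ry": 0, "rz": 0}, {"grip": -0.3, "x": 0, "y": 0, "z": -10, "rx": 0, "ry": 0, "rz": 0}, {"grip": 1, "x": 0, "y": 0, "z": -14, "rx": 0, "ry": 0, "rz": 0}, {"grip": 1, "x": 2.5, "y": 3, "z": -15, "rx": 0, "ry": 0, "rz": 0.1}, {"grip": 1, "x": 5, "y": 6.5, "z": -15, "rx": 0, "ry": 0, "rz": 0.207}, {"grip": 1, "x": 7.5, "y": 10, "z": -15, "rx": 0, "ry": 0, "rz": 0.207}, {"grip": 1, "x": 10, "y": 13, "z": -15, "rx": 0, "ry": 0, "rz": 0.207}, {"grip": 1, "x": 10.8, "y": 14.2, "z": -15, "rx": 0, "ry": 0, "rz": 0.207}, {"grip": 1, "x": 10.8, "y": 14.2, "z": -15, "rx": 0, "ry": 0, "rz": 0.207}]}}

```text
t: 9.12
eef_pos: [0.4637, -0.1232, 0.3037]
eef_rot: [0.742, -0.67, 0.0, 0.001]
wrist_force: [0.8, -0.3, 0.0]
grip_width: -0.003
```

```bash
python3 - <<'E'
from h import *
im=optics.capture("top"); save("g.png",cv2.resize(im[130:280,230:430],(800,600),interpolation=cv2.INTER_CUBIC))
s=monitor.state();Rm=R.from_quat(s["eef_rot"]).as_matrix();print(s["t"],s["eef_pos"].round(4),Rm.round(3)[:2,:2],s["q"].round(2),s["wrist_force"].round(2),s["grip_width"],r.tips_ahead); print("to go cm",(Rm.T@(np.array([.4661,-.119,.17])-s["eef_pos"])*100).round(2))
E
```

```text
9.1667 [ 0.4653 -0.1207  0.3039] [[ 0.106 -0.994]
 [-0.994 -0.106]] [ 0.5   0.21 -0.39  1.9   0.09  1.05 -1.39] [ 1.36  1.11 -0.35] 0.0016865016391687698 0.022
to go cm [-0.17 -0.1  13.39]
```

View pics/g.png

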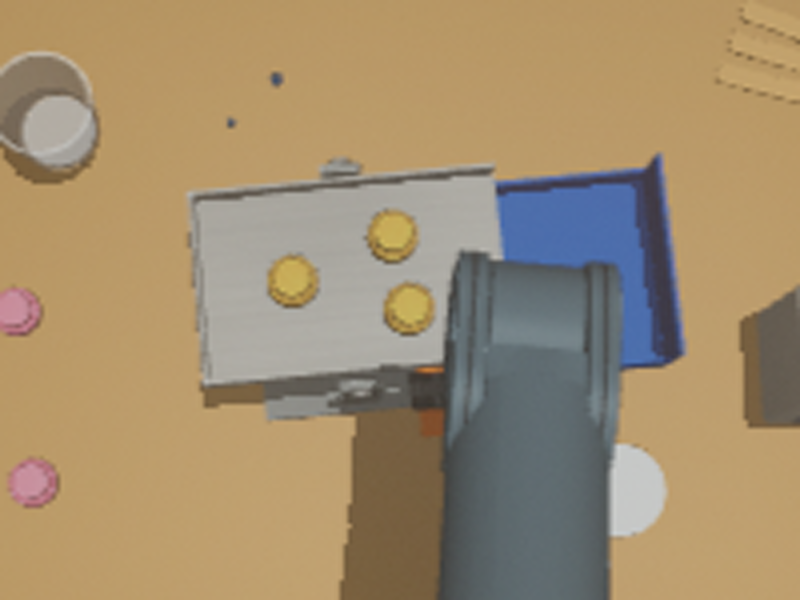

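All three caps stand upright in the tray: cap3 at crop (292,280), the others at (393,236) and (409,307). The arm is over the paddle. I'll lower to just above it.

Request:
{"fn": "carry_out", "kwargs": {"deltas": [{"grip": 1, "x": 0, "y": 0, "z": 4, "rx": 0, "ry": 0, "rz": 0}, {"grip": 1, "x": 0, "y": 0, "z": 8, "rx": 0, "ry": 0, "rz": 0}, {"grip": 1, "x": 0, "y": 0, "z": 11, "rx": 0, "ry": 0, "rz": 0}, {"grip": 1, "x": 0, "y": 0, "z": 13, "rx": 0, "ry": 0, "rz": 0}, {"grip": 1, "x": 0, "y": 0, "z": 14, "rx": 0, "ry": 0, "rz": 0}, {"grip": 1, "x": 0, "y": 0, "z": 14.5, "rx": 0, "ry": 0, "rz": 0}, {"grip": 1, "x": 0, "y": 0, "z": 14.5, "rx": 0, "ry": 0, "rz": 0}, {"grip": 1, "x": 0, "y": 0, "z": 14.5, "rx": 0, "ry": 0, "rz": 0}]}}

```text
t: 9.83
eef_pos: [0.4674, -0.1186, 0.1597]
eef_rot: [0.745, -0.667, 0.001, -0.001]
wrist_force: [0.2, -0.4, -0.0]
grip_width: -0.001
```

Request:
{"fn": "carry_out", "kwargs": {"deltas": [{"grip": 1, "x": 0, "y": 0, "z": 0.4, "rx": 0, "ry": 0, "rz": 0}, {"grip": 1, "x": 0, "y": 0, "z": 0.8, "rx": 0, "ry": 0, "rz": 0}, {"grip": 1, "x": 0, "y": 0, "z": 1.2, "rx": 0, "ry": 0, "rz": 0}, {"grip": 1, "x": 0, "y": 0, "z": 1.6, "rx": 0, "ry": 0, "rz": 0}, {"grip": 1, "x": 0, "y": 0, "z": 2.0, "rx": 0, "ry": 0, "rz": 0}, {"grip": 1, "x": 0, "y": 0, "z": 2.3, "rx": 0, "ry": 0, "rz": 0}, {"grip": 1, "x": 0, "y": 0, "z": 2.3, "rx": 0, "ry": 0, "rz": 0}]}}

```text
t: 10.42
eef_pos: [0.4663, -0.1189, 0.1354]
eef_rot: [0.745, -0.667, -0.0, -0.0]
wrist_force: [1.5, 0.9, 4.5]
grip_width: -0.004
```

Paddle contact shows about 4.5 N from the spring. Next I'll go on to just short of the earliest stop position.

Request:
{"fn": "carry_out", "kwargs": {"deltas": [{"grip": 1, "x": 0, "y": 0, "z": 0.3, "rx": 0, "ry": 0, "rz": 0}, {"grip": 1, "x": 0, "y": 0, "z": 0.6, "rx": 0, "ry": 0, "rz": 0}, {"grip": 1, "x": 0, "y": 0, "z": 0.9, "rx": 0, "ry": 0, "rz": 0}, {"grip": 1, "x": 0, "y": 0, "z": 1.2, "rx": 0, "ry": 0, "rz": 0}, {"grip": 1, "x": 0, "y": 0, "z": 1.5, "rx": 0, "ry": 0, "rz": 0}, {"grip": 1, "x": 0, "y": 0, "z": 1.5, "rx": 0, "ry": 0, "rz": 0}, {"grip": 1, "x": 0, "y": 0, "z": 1.5, "rx": 0, "ry": 0, "rz": 0}]}}

```text
t: 11.0
eef_pos: [0.4661, -0.1192, 0.1207]
eef_rot: [0.745, -0.667, -0.0, 0.0]
wrist_force: [0.1, -0.9, 4.6]
grip_width: 0.0
```

```bash
cat > st.py <<'E'
from h import *
s=monitor.state(); print(s["t"],s["eef_pos"].round(4),s["wrist_force"].round(2),s["moment"].round(2),s["q"].round(4))
E
python3 st.py; python3 - <<'E'
from h import *
im=optics.capture("scene")
print([ (d["conf"],d["xyz"]) for d in models.search_frame("scene","stop")])
E
```

```text
11.0 [ 0.4661 -0.1192  0.1207] [ 0.1  -0.94  4.64] [ 0.02  0.06 -0.01] [ 0.4196  0.4822 -0.3226  2.0575  0.2497  0.6388 -1.5315]
[]
```

Request:
{"fn": "carry_out", "kwargs": {"deltas": [{"grip": 1, "x": 0, "y": 0, "z": 0.2, "rx": 0, "ry": 0, "rz": 0}, {"grip": 1, "x": 0, "y": 0, "z": 0.4, "rx": 0, "ry": 0, "rz": 0}, {"grip": 1, "x": 0, "y": 0, "z": 0.6, "rx": 0, "ry": 0, "rz": 0}, {"grip": 1, "x": 0, "y": 0, "z": 0.6, "rx": 0, "ry": 0, "rz": 0}]}}

```text
t: 11.43
eef_pos: [0.4661, -0.119, 0.1145]
eef_rot: [0.745, -0.667, -0.0, 0.0]
wrist_force: [0.3, -0.9, 4.4]
grip_width: -0.001
```

Request:
{"fn": "carry_out", "kwargs": {"deltas": [{"grip": 1, "x": 0, "y": 0, "z": 0.1, "rx": 0, "ry": 0, "rz": 0}, {"grip": 1, "x": 0, "y": 0, "z": 0.15, "rx": 0, "ry": 0, "rz": 0}, {"grip": 1, "x": 0, "y": 0, "z": 0.15, "rx": 0, "ry": 0, "rz": 0}]}}

```text
t: 11.68
eef_pos: [0.4662, -0.119, 0.1133]
eef_rot: [0.745, -0.667, -0.0, 0.0]
wrist_force: [-0.2, 0.2, 5.6]
grip_width: -0.0
```

Request:
{"fn": "carry_out", "kwargs": {"deltas": [{"grip": 1, "x": 0, "y": 0, "z": 0.1, "rx": 0, "ry": 0, "rz": 0}, {"grip": 1, "x": 0, "y": 0, "z": 0.2, "rx": 0, "ry": 0, "rz": 0}, {"grip": 1, "x": 0, "y": 0, "z": 0.2, "rx": 0, "ry": 0, "rz": 0}]}}

```text
t: 11.93
eef_pos: [0.4664, -0.119, 0.1113]
eef_rot: [0.745, -0.667, 0.0, -0.0]
wrist_force: [-0.3, -0.3, 6.5]
grip_width: -0.001
```

Request:
{"fn": "carry_out", "kwargs": {"deltas": [{"grip": 1, "x": 0, "y": 0, "z": 0.1, "rx": 0, "ry": 0, "rz": 0}, {"grip": 1, "x": 0, "y": 0, "z": 0.15, "rx": 0, "ry": 0, "rz": 0}, {"grip": 1, "x": 0, "y": 0, "z": 0.15, "rx": 0, "ry": 0, "rz": 0}]}}

```text
t: 12.18
eef_pos: [0.4665, -0.119, 0.1099]
eef_rot: [0.745, -0.667, 0.0, -0.0]
wrist_force: [-0.5, -0.1, 5.6]
grip_width: -0.0
```

Request:
{"fn": "carry_out", "kwargs": {"deltas": [{"grip": 1, "x": 0, "y": 0, "z": 0.1, "rx": 0, "ry": 0, "rz": 0}, {"grip": 1, "x": 0, "y": 0, "z": 0.2, "rx": 0, "ry": 0, "rz": 0}, {"grip": 1, "x": 0, "y": 0, "z": 0.2, "rx": 0, "ry": 0, "rz": 0}]}}

```text
t: 12.43
eef_pos: [0.4666, -0.1191, 0.1079]
eef_rot: [0.745, -0.667, 0.0, -0.0]
wrist_force: [0.3, -1.2, 6.7]
grip_width: -0.001
```

Request:
{"fn": "carry_out", "kwargs": {"deltas": [{"grip": 1, "x": 0, "y": 0, "z": 0.1, "rx": 0, "ry": 0, "rz": 0}, {"grip": 1, "x": 0, "y": 0, "z": 0.15, "rx": 0, "ry": 0, "rz": 0}, {"grip": 1, "x": 0, "y": 0, "z": 0.15, "rx": 0, "ry": 0, "rz": 0}]}}

```text
t: 12.68
eef_pos: [0.4665, -0.1191, 0.1064]
eef_rot: [0.745, -0.667, 0.0, -0.0]
wrist_force: [0.7, 0.3, 6.3]
grip_width: 0.001
```

Request:
{"fn": "carry_out", "kwargs": {"deltas": [{"grip": 1, "x": 0, "y": 0, "z": 0.1, "rx": 0, "ry": 0, "rz": 0}, {"grip": 1, "x": 0, "y": 0, "z": 0.2, "rx": 0, "ry": 0, "rz": 0}, {"grip": 1, "x": 0, "y": 0, "z": 0.2, "rx": 0, "ry": 0, "rz": 0}]}}

```text
t: 12.93
eef_pos: [0.4666, -0.1191, 0.1045]
eef_rot: [0.745, -0.667, 0.0, -0.0]
wrist_force: [0.8, -0.8, 5.5]
grip_width: 0.0
```

Request:
{"fn": "carry_out", "kwargs": {"deltas": [{"grip": 1, "x": 0, "y": 0, "z": 0.1, "rx": 0, "ry": 0, "rz": 0}, {"grip": 1, "x": 0, "y": 0, "z": 0.2, "rx": 0, "ry": 0, "rz": 0}, {"grip": 1, "x": 0, "y": 0, "z": 0.2, "rx": 0, "ry": 0, "rz": 0}]}}

```text
t: 13.18
eef_pos: [0.4666, -0.1191, 0.1024]
eef_rot: [0.745, -0.667, 0.0, -0.0]
wrist_force: [-0.5, 0.3, 6.2]
grip_width: -0.001
```

Request:
{"fn": "carry_out", "kwargs": {"deltas": [{"grip": 1, "x": 0, "y": 0, "z": 0.1, "rx": 0, "ry": 0, "rz": 0}, {"grip": 1, "x": 0, "y": 0, "z": 0.2, "rx": 0, "ry": 0, "rz": 0}, {"grip": 1, "x": 0, "y": 0, "z": 0.2, "rx": 0, "ry": 0, "rz": 0}]}}

```text
t: 13.43
eef_pos: [0.4667, -0.1192, 0.1005]
eef_rot: [0.745, -0.667, 0.0, -0.0]
wrist_force: [0.2, 0.4, 5.6]
grip_width: -0.002
```

Request:
{"fn": "carry_out", "kwargs": {"deltas": [{"grip": 1, "x": 0, "y": 0, "z": 0.1, "rx": 0, "ry": 0, "rz": 0}, {"grip": 1, "x": 0, "y": 0, "z": 0.2, "rx": 0, "ry": 0, "rz": 0}, {"grip": 1, "x": 0, "y": 0, "z": 0.2, "rx": 0, "ry": 0, "rz": 0}]}}

```text
t: 13.68
eef_pos: [0.4667, -0.1192, 0.0985]
eef_rot: [0.745, -0.667, 0.0, -0.0]
wrist_force: [0.5, 0.3, 6.0]
grip_width: -0.002
```

Request:
{"fn": "carry_out", "kwargs": {"deltas": [{"grip": 1, "x": 0, "y": 0, "z": 0.1, "rx": 0, "ry": 0, "rz": 0}, {"grip": 1, "x": 0, "y": 0, "z": 0.2, "rx": 0, "ry": 0, "rz": 0}, {"grip": 1, "x": 0, "y": 0, "z": 0.2, "rx": 0, "ry": 0, "rz": 0}]}}

```text
t: 13.93
eef_pos: [0.4666, -0.1193, 0.0964]
eef_rot: [0.745, -0.667, 0.0, -0.0]
wrist_force: [0.3, 0.3, 6.1]
grip_width: 0.003
```

Request:
{"fn": "carry_out", "kwargs": {"deltas": [{"grip": 1, "x": 0, "y": 0, "z": 0.1, "rx": 0, "ry": 0, "rz": 0}, {"grip": 1, "x": 0, "y": 0, "z": 0.2, "rx": 0, "ry": 0, "rz": 0}, {"grip": 1, "x": 0, "y": 0, "z": 0.2, "rx": 0, "ry": 0, "rz": 0}]}}

```text
t: 14.18
eef_pos: [0.4667, -0.1193, 0.0945]
eef_rot: [0.745, -0.667, 0.0, -0.0]
wrist_force: [-0.0, -0.6, 6.0]
grip_width: -0.002
```

Request:
{"fn": "carry_out", "kwargs": {"deltas": [{"grip": 1, "x": 0, "y": 0, "z": 0.1, "rx": 0, "ry": 0, "rz": 0}, {"grip": 1, "x": 0, "y": 0, "z": 0.2, "rx": 0, "ry": 0, "rz": 0}, {"grip": 1, "x": 0, "y": 0, "z": 0.2, "rx": 0, "ry": 0, "rz": 0}]}}

```text
t: 14.43
eef_pos: [0.4667, -0.1194, 0.0925]
eef_rot: [0.745, -0.667, 0.001, -0.0]
wrist_force: [0.5, -1.4, 6.3]
grip_width: 0.002
```

Request:
{"fn": "carry_out", "kwargs": {"deltas": [{"grip": 1, "x": 0, "y": 0, "z": 0.1, "rx": 0, "ry": 0, "rz": 0}, {"grip": 1, "x": 0, "y": 0, "z": 0.2, "rx": 0, "ry": 0, "rz": 0}, {"grip": 1, "x": 0, "y": 0, "z": 0.2, "rx": 0, "ry": 0, "rz": 0}]}}

```text
t: 14.68
eef_pos: [0.4667, -0.1194, 0.0905]
eef_rot: [0.745, -0.667, 0.001, -0.0]
wrist_force: [0.7, -1.0, 6.4]
grip_width: 0.003
```

```bash
python3 - <<'E'
from h import *
im=optics.capture("scene"); save("i.png",cv2.resize(im[100:250,200:400],(800,600),interpolation=cv2.INTER_CUBIC))
E
python3 st.py
```

```text
14.7333 [ 0.4667 -0.1194  0.0905] [ 0.43 -0.56  5.65] [-0.24 -0.09 -0.  ] [ 0.3978  0.5371 -0.2973  2.0689  0.2814  0.5721 -1.559 ]
```

View pics/i.png

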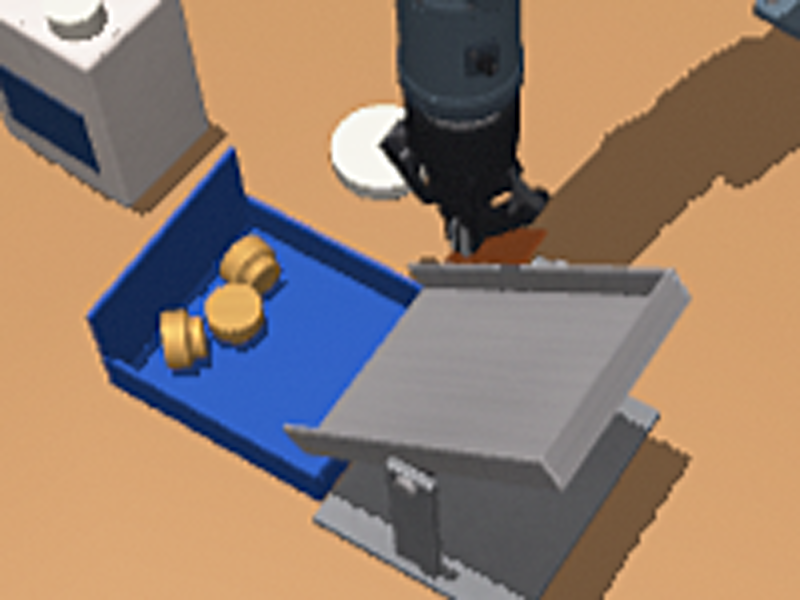

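The view shows the tray tipped and empty, with all three caps in the tub at (250,265), (235,310) and (183,338). The stop has not been met yet, so I press on.

Request:
{"fn": "carry_out", "kwargs": {"deltas": [{"grip": 1, "x": 0, "y": 0, "z": 0.1, "rx": 0, "ry": 0, "rz": 0}, {"grip": 1, "x": 0, "y": 0, "z": 0.2, "rx": 0, "ry": 0, "rz": 0}, {"grip": 1, "x": 0, "y": 0, "z": 0.2, "rx": 0, "ry": 0, "rz": 0}]}}

```text
t: 14.98
eef_pos: [0.4668, -0.1197, 0.0887]
eef_rot: [0.745, -0.667, 0.001, -0.0]
wrist_force: [-0.3, -1.4, 8.9]
grip_width: -0.003
```

Request:
{"fn": "carry_out", "kwargs": {"deltas": [{"grip": 1, "x": 0, "y": 0, "z": 0.03, "rx": 0, "ry": 0, "rz": 0}, {"grip": 1, "x": 0, "y": 0, "z": 0.05, "rx": 0, "ry": 0, "rz": 0}, {"grip": 1, "x": 0, "y": 0, "z": 0.05, "rx": 0, "ry": 0, "rz": 0}]}}

```text
t: 15.23
eef_pos: [0.4669, -0.1198, 0.0884]
eef_rot: [0.745, -0.667, 0.001, -0.0]
wrist_force: [-0.6, -2.0, 10.3]
grip_width: -0.001
```

Request:
{"fn": "carry_out", "kwargs": {"deltas": [{"grip": 1, "x": 0, "y": 0, "z": 0.04, "rx": 0, "ry": 0, "rz": 0}, {"grip": 1, "x": 0, "y": 0, "z": 0.08, "rx": 0, "ry": 0, "rz": 0}, {"grip": 1, "x": 0, "y": 0, "z": 0.08, "rx": 0, "ry": 0, "rz": 0}, {"grip": 1, "x": 0, "y": 0, "z": 0.08, "rx": 0, "ry": 0, "rz": 0}]}}

```text
t: 15.57
eef_pos: [0.4672, -0.1201, 0.0879]
eef_rot: [0.745, -0.668, 0.001, -0.0]
wrist_force: [-1.7, -2.7, 12.7]
grip_width: 0.005
```

Request:
{"fn": "carry_out", "kwargs": {"deltas": [{"grip": 1, "x": 0, "y": 0, "z": 0.05, "rx": 0, "ry": 0, "rz": 0}, {"grip": 1, "x": 0, "y": 0, "z": 0.05, "rx": 0, "ry": 0, "rz": 0}, {"grip": 1, "x": 0, "y": 0, "z": 0.05, "rx": 0, "ry": 0, "rz": 0}, {"grip": 1, "x": 0, "y": 0, "z": 0.05, "rx": 0, "ry": 0, "rz": 0}]}}

```text
t: 15.9
eef_pos: [0.4673, -0.1203, 0.0875]
eef_rot: [0.745, -0.668, 0.001, -0.0]
wrist_force: [-0.9, -3.4, 13.3]
grip_width: 0.003
```

Request:
{"fn": "carry_out", "kwargs": {"deltas": [{"grip": 1, "x": 0, "y": 0, "z": 0.02, "rx": 0, "ry": 0, "rz": 0}, {"grip": 1, "x": 0, "y": 0, "z": 0.02, "rx": 0, "ry": 0, "rz": 0}, {"grip": 1, "x": 0, "y": 0, "z": 0.02, "rx": 0, "ry": 0, "rz": 0}, {"grip": 1, "x": 0, "y": 0, "z": 0.02, "rx": 0, "ry": 0, "rz": 0}, {"grip": 1, "x": 0, "y": 0, "z": 0.02, "rx": 0, "ry": 0, "rz": 0}, {"grip": 1, "x": 0, "y": 0, "z": 0.02, "rx": 0, "ry": 0, "rz": 0}]}}

```text
t: 16.4
eef_pos: [0.4673, -0.1203, 0.0875]
eef_rot: [0.745, -0.668, 0.001, -0.0]
wrist_force: [-1.1, -2.8, 15.2]
grip_width: -0.005
```

```bash
for i in 1 2 3; do python3 st.py; python3 -c "
from h import *
optics.capture('wrist')"; done; python3 st.py
```

```text
16.4 [ 0.4673 -0.1203  0.0875] [-1.1  -2.83 15.21] [-0.48  0.29 -0.09] [ 0.3951  0.543  -0.2931  2.0692  0.2858  0.5646 -1.5626]
16.45 [ 0.4673 -0.1203  0.0874] [-1.32 -2.75 14.48] [-0.52  0.21  0.02] [ 0.3951  0.543  -0.2931  2.0692  0.2858  0.5646 -1.5627]
16.5 [ 0.4673 -0.1203  0.0874] [-1.6  -3.01 16.05] [-0.54  0.31 -0.02] [ 0.3951  0.5431 -0.2931  2.0692  0.2859  0.5646 -1.5626]
16.55 [ 0.4674 -0.1203  0.0875] [-0.91 -3.68 15.38] [-0.54  0.33  0.01] [ 0.3951  0.543  -0.2931  2.0692  0.2858  0.5646 -1.5626]
```

Request:
{"fn": "carry_out", "kwargs": {"deltas": [{"grip": 1, "x": 0, "y": 0, "z": -0.02, "rx": 0, "ry": 0, "rz": 0}, {"grip": 1, "x": 0, "y": 0, "z": -0.02, "rx": 0, "ry": 0, "rz": 0}, {"grip": 1, "x": 0, "y": 0, "z": -0.02, "rx": 0, "ry": 0, "rz": 0}, {"grip": 1, "x": 0, "y": 0, "z": -0.02, "rx": 0, "ry": 0, "rz": 0}, {"grip": 1, "x": 0, "y": 0, "z": -0.02, "rx": 0, "ry": 0, "rz": 0}, {"grip": 1, "x": 0, "y": 0, "z": -0.02, "rx": 0, "ry": 0, "rz": 0}, {"grip": 1, "x": 0, "y": 0, "z": -0.02, "rx": 0, "ry": 0, "rz": 0}, {"grip": 1, "x": 0, "y": 0, "z": -0.02, "rx": 0, "ry": 0, "rz": 0}]}}

```text
t: 17.22
eef_pos: [0.4673, -0.1203, 0.0875]
eef_rot: [0.745, -0.668, 0.001, -0.0]
wrist_force: [-2.0, -1.5, 14.5]
grip_width: 0.001
```

```bash
for i in 1 2; do python3 st.py; python3 -c "
from h import *
im=optics.capture('scene'); save('j.png',cv2.resize(im[100:250,200:400],(800,600),interpolation=cv2.INTER_CUBIC))"; done; python3 st.py
```

```text
17.2167 [ 0.4673 -0.1203  0.0875] [-2.03 -1.54 14.48] [-0.55  0.2   0.03] [ 0.3953  0.5429 -0.2932  2.0692  0.2857  0.5648 -1.5625]
17.2667 [ 0.4673 -0.1203  0.0875] [-0.79 -2.48 13.44] [-0.6   0.18  0.04] [ 0.3953  0.5428 -0.2932  2.0692  0.2857  0.5648 -1.5625]
17.3167 [ 0.4673 -0.1203  0.0875] [-1.15 -2.72 14.48] [-0.54  0.22  0.03] [ 0.3953  0.5428 -0.2932  2.0692  0.2857  0.5648 -1.5624]
```

View pics/j.png

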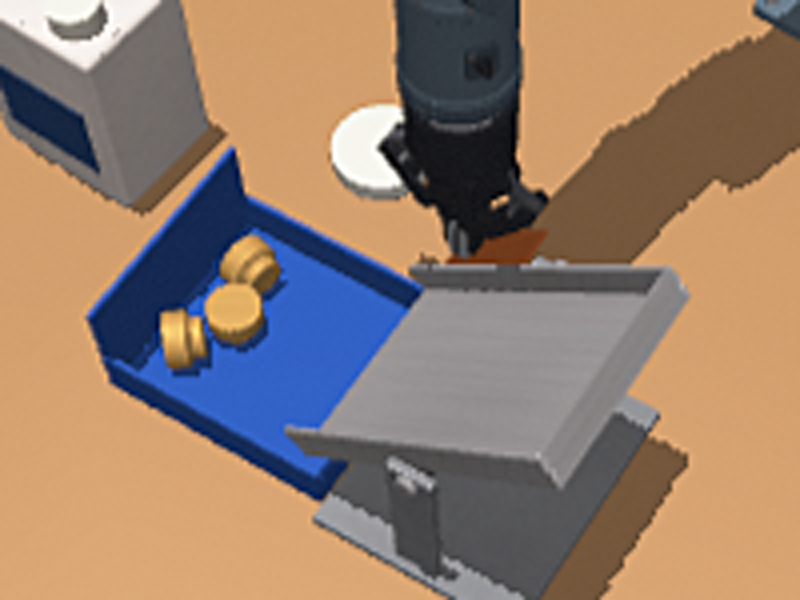

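The tray is firmly held at about 14 N and all three caps still lie in the tub at the same pixels. I'll hold a little longer, then ease up at about 0.4 rad/s.

Request:
{"fn": "carry_out", "kwargs": {"deltas": [{"grip": 1, "x": 0, "y": 0, "z": 0, "rx": 0, "ry": 0, "rz": 0}, {"grip": 1, "x": 0, "y": 0, "z": 0, "rx": 0, "ry": 0, "rz": 0}, {"grip": 1, "x": 0, "y": 0, "z": 0, "rx": 0, "ry": 0, "rz": 0}, {"grip": 1, "x": 0, "y": 0, "z": 0, "rx": 0, "ry": 0, "rz": 0}, {"grip": 1, "x": 0, "y": 0, "z": 0, "rx": 0, "ry": 0, "rz": 0}, {"grip": 1, "x": 0, "y": 0, "z": 0, "rx": 0, "ry": 0, "rz": 0}, {"grip": 1, "x": 0, "y": 0, "z": 0, "rx": 0, "ry": 0, "rz": 0}, {"grip": 1, "x": 0, "y": 0, "z": 0, "rx": 0, "ry": 0, "rz": 0}, {"grip": 1, "x": 0, "y": 0, "z": 0, "rx": 0, "ry": 0, "rz": 0}, {"grip": 1, "x": 0, "y": 0, "z": 0, "rx": 0, "ry": 0, "rz": 0}]}}

```text
t: 18.15
eef_pos: [0.4673, -0.1203, 0.0875]
eef_rot: [0.745, -0.668, 0.001, -0.0]
wrist_force: [-0.6, -2.0, 13.5]
grip_width: -0.0
```

Request:
{"fn": "carry_out", "kwargs": {"deltas": [{"grip": 1, "x": 0, "y": 0, "z": -0.1, "rx": 0, "ry": 0, "rz": 0}, {"grip": 1, "x": 0, "y": 0, "z": -0.3, "rx": 0, "ry": 0, "rz": 0}, {"grip": 1, "x": 0, "y": 0, "z": -0.5, "rx": 0, "ry": 0, "rz": 0}, {"grip": 1, "x": 0, "y": 0, "z": -0.8, "rx": 0, "ry": 0, "rz": 0}, {"grip": 1, "x": 0, "y": 0, "z": -1.1, "rx": 0, "ry": 0, "rz": 0}, {"grip": 1, "x": 0, "y": 0, "z": -1.4, "rx": 0, "ry": 0, "rz": 0}, {"grip": 1, "x": 0, "y": 0, "z": -1.7, "rx": 0, "ry": 0, "rz": 0}, {"grip": 1, "x": 0, "y": 0, "z": -2.0, "rx": 0, "ry": 0, "rz": 0}, {"grip": 1, "x": 0, "y": 0, "z": -2.3, "rx": 0, "ry": 0, "rz": 0}, {"grip": 1, "x": 0, "y": 0, "z": -2.6, "rx": 0, "ry": 0, "rz": 0}]}}

```text
t: 18.98
eef_pos: [0.4662, -0.1198, 0.1127]
eef_rot: [0.745, -0.668, 0.0, 0.0]
wrist_force: [0.6, -4.9, 3.0]
grip_width: 0.0
```

Request:
{"fn": "carry_out", "kwargs": {"deltas": [{"grip": 1, "x": 0, "y": 0, "z": -0.3, "rx": 0, "ry": 0, "rz": 0}, {"grip": 1, "x": 0, "y": 0, "z": -0.6, "rx": 0, "ry": 0, "rz": 0}, {"grip": 1, "x": 0, "y": 0, "z": -0.9, "rx": 0, "ry": 0, "rz": 0}, {"grip": 1, "x": 0, "y": 0, "z": -1.2, "rx": 0, "ry": 0, "rz": 0}, {"grip": 1, "x": 0, "y": 0, "z": -1.5, "rx": 0, "ry": 0, "rz": 0}, {"grip": 1, "x": 0, "y": 0, "z": -1.8, "rx": 0, "ry": 0, "rz": 0}, {"grip": 1, "x": 0, "y": 0, "z": -2.1, "rx": 0, "ry": 0, "rz": 0}, {"grip": 1, "x": 0, "y": 0, "z": -2.4, "rx": 0, "ry": 0, "rz": 0}, {"grip": 1, "x": 0, "y": 0, "z": -2.7, "rx": 0, "ry": 0, "rz": 0}, {"grip": 1, "x": 0, "y": 0, "z": -3.0, "rx": 0, "ry": 0, "rz": 0}]}}

```text
t: 19.82
eef_pos: [0.4662, -0.1187, 0.1428]
eef_rot: [0.745, -0.667, -0.0, -0.0]
wrist_force: [0.1, -2.1, 2.1]
grip_width: -0.003
```

Request:
{"fn": "carry_out", "kwargs": {"deltas": [{"grip": 1, "x": 0, "y": 0, "z": -0.2, "rx": 0, "ry": 0, "rz": 0}, {"grip": 1, "x": 0, "y": 0, "z": -0.4, "rx": 0, "ry": 0, "rz": 0}, {"grip": 1, "x": 0, "y": 0, "z": -0.6, "rx": 0, "ry": 0, "rz": 0}, {"grip": 1, "x": 0, "y": 0, "z": -0.8, "rx": 0, "ry": 0, "rz": 0}, {"grip": 1, "x": 0, "y": 0, "z": -1.0, "rx": 0, "ry": 0, "rz": 0}, {"grip": 1, "x": 0, "y": 0, "z": -1.2, "rx": 0, "ry": 0, "rz": 0}, {"grip": 1, "x": 0, "y": 0, "z": -1.4, "rx": 0, "ry": 0, "rz": 0}, {"grip": 1, "x": 0, "y": 0, "z": -1.6, "rx": 0, "ry": 0, "rz": 0}, {"grip": 1, "x": 0, "y": 0, "z": -1.8, "rx": 0, "ry": 0, "rz": 0}, {"grip": 1, "x": 0, "y": 0, "z": -2.0, "rx": 0, "ry": 0, "rz": 0}]}}

```text
t: 20.65
eef_pos: [0.4661, -0.1188, 0.1625]
eef_rot: [0.745, -0.667, -0.0, 0.0]
wrist_force: [0.2, -0.3, -0.2]
grip_width: -0.0
```

Released at level with no residual force. I'll rise clear and check.

Request:
{"fn": "carry_out", "kwargs": {"deltas": [{"grip": 1, "x": 0, "y": 0, "z": -2, "rx": 0, "ry": 0, "rz": 0}, {"grip": 1, "x": 0, "y": 0, "z": -6, "rx": 0, "ry": 0, "rz": 0}, {"grip": 1, "x": 0, "y": 0, "z": -10, "rx": 0, "ry": 0, "rz": 0}, {"grip": 1, "x": 0, "y": 0, "z": -14, "rx": 0, "ry": 0, "rz": 0}, {"grip": 1, "x": 0, "y": 0, "z": -16, "rx": 0, "ry": 0, "rz": 0}, {"grip": 1, "x": 0, "y": 0, "z": -16, "rx": 0, "ry": 0, "rz": 0}, {"grip": 1, "x": 0, "y": 0, "z": -16, "rx": 0, "ry": 0, "rz": 0}, {"grip": 1, "x": 0, "y": 0, "z": -16, "rx": 0, "ry": 0, "rz": 0}]}}

```text
t: 21.32
eef_pos: [0.4655, -0.1189, 0.3215]
eef_rot: [0.745, -0.667, -0.001, 0.0]
wrist_force: [-0.2, -0.2, 0.1]
grip_width: 0.0
```

```bash
python3 st.py; python3 - <<'E'
from h import *
im=optics.capture('scene'); save('k.png',cv2.resize(im[70:370,150:550],(800,600),interpolation=cv2.INTER_CUBIC))
for t in ("cup","thinner","lid"): print(t,[(round(d["conf"],2),np.round(d["xyz"],3)) for d in models.search_frame("scene",t)[:1]])
E
```

```text
21.3167 [ 0.4655 -0.1189  0.3215] [-0.22 -0.21  0.05] [ 0.02  0.   -0.04] [ 0.5038  0.1959 -0.3957  1.8731  0.0846  1.0907 -1.3853]
cup [(0.58, array([0.708, 0.24 , 0.058]))]
thinner [(0.91, array([ 0.54 , -0.404,  0.141]))]
lid [(0.95, array([ 0.412, -0.248,  0.02 ]))]
```

View pics/k.png

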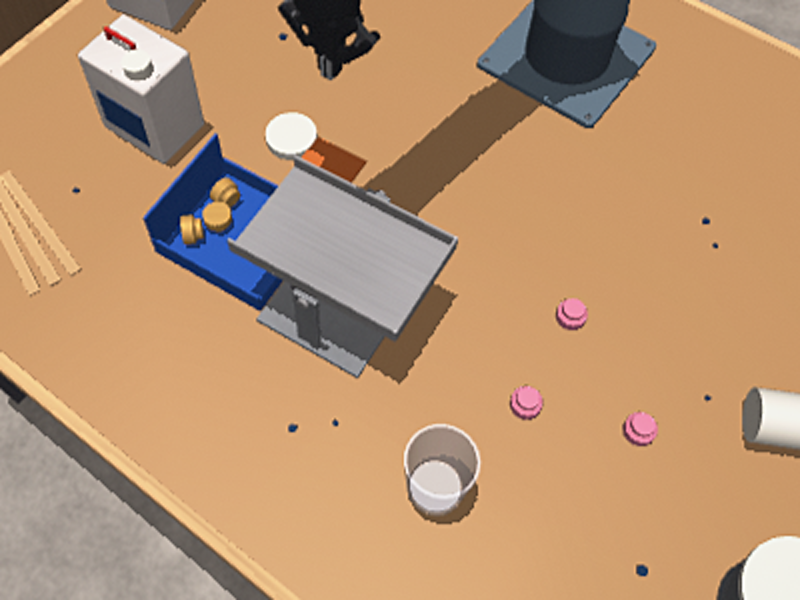

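The picture shows the tray level and empty, with all three brass caps in the tub at (225,193), (217,217) and (191,230). Cup, tin, lid and the pink pieces are unmoved, and the gripper is clear.

```bash
python3 -c "
from workcell import r
print(r.close_job())"
```

```text
the job is handed in; nothing more can be done
None
```

The job is done and handed in at about 21 s of the 67 s allowed.

- **Placing:** I picked the brass cap from among the three pink look-alikes and set it down upright in the empty half of the tray. I let go of it there.
- **Pressing:** I pushed the paddle down in small steps until the tray met the stop block, at a tool height of about 89 mm. I then held it there for about 2.5 s. The readings during the hold were mostly 13 to 15 N. One noisy sample reached 16.05 N, so I eased off slightly to about 14 N. No reading came near 20 N, though between readings the force is not reported.
- **Order:** The three caps were already in the tub in a picture taken just before the tray met the block. They had slid out on the way down, and I still pressed the tray firmly onto the block afterwards.
- **Easing back:** I brought the tray up at about 0.4 rad/s, with the tool still in contact in mid-travel, and the force was near zero once it was level.

The last check, just before handing in, showed the tray level and empty and all three caps in the tub. The cup, thinner tin and lid had not moved beyond the few mm the vision can resolve. The gripper was touching nothing. No other check failed or disagreed.

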